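# Cover the bulb pot and slide it onto its plate

## Robot

A 6-joint arm with a two-finger parallel gripper is mounted at the origin on the work surface. World frame = base frame: x ahead of the robot, y to its left, z up, the work surface at z = 0. Lengths are in m, angles in rad, forces in N, time in s.
With the tool pointing down it reaches from about 0.35 to 0.875 m from the base axis. Payload 15.5 kg.
Tool frame: the origin (TCP) lies midway between the tips of the shut fingers; the grasp point (between the pads) lies 19 mm behind it; z points along the fingers, y is the direction in which the jaws open and shut (so a half turn about z gives the same grasp; the last joint's range is limited). The gripper opens to 85 mm and grips with 20 to 120 N. Pads are 22 mm wide; open, the fingers measure 114 mm over their backs; the gripper's body (76 mm by 85 mm) begins 54 mm behind the grasp point. The pads swing forward as they close: fully open they stand 13 mm farther back than shut.
Start: joints at [1.077, 0.494, 1.345, -0, 1.302, -0.096], TCP at [0.242, 0.576, 0.204] pointing down, gripper open.
Joint ranges: [-2.91, 2.91], [-0.82, 2.16], [0.22, 2.67], [-1.22, 4.37], [0.12, 2.79], [-3.08, 3.08]. Speed limits (rad/s): [1.89, 1.89, 2.57, 3.01, 3.01, 3.01].

## Interface

Orientations are given as a unit quaternion [x, y, z, w].
In Python, from workcell import sensors, eyes, workorder gives the robot as it stands. The module is installed in compiled form; this text tells all that it offers.
- The arm moves only by the tool move_arm, never from a script. Its arguments are lists of equal length, an entry for each row: "fingers": the opening, from -1 (shut) to 1 (fully open); "translation": the shift along the tool's x, y, z in mm, a list of three; "turn": the turn, a rotation vector about the tool's x, y, z in rad, a list of three. In form: {"fingers": [fingers, ...], "translation": [[dx, dy, dz], ...], "turn": [[ax, ay, az], ...]}. A call has exactly 5 rows; each row is the pose to reach, as a shift and turn from the pose commanded when the call began, along the tool's axes at that moment; what a row does not reach only later rows make up. A row lasts 1/10 s, in which the tool goes at most 50 mm and 8.59 degrees, less where a joint would pass 70% of its speed; a pose out of reach is approached as far as the arm can. A call with a gripper value outside its range is refused whole. The fingers move at their own pace and stop on an object; "newtons" is the grip in N (left out, the last holds). Time passes only in rows, so rows that repeat a pose let the fingers close, or fill a call up. It gives the time, the measured TCP pose, the force and the opening at its end, in the units of the state.
- sensors.get_state(): the state, without advancing time (a new reading comes with each control period).
- eyes.capture(name): name is "scene" or "top" or "wrist"; returns (picture, depth): 420x560x3 uint8, red, green, blue; 420x560 float32, m along the optical axis (not along the pixel's ray), 0 where there is no reading.
- eyes.camera_info(name): a dict with "fx", "fy", "cx", "cy" (pixels), "k1" (the pictures are not rectified: a ray, as slopes to the right and down, at radius r is drawn at 1 + k1 r^2 times it, then the intrinsics apply), "extrinsics" (4x4, takes a point from world to camera coordinates); the wrist camera has in their place "T_tool_cam" (4x4, takes a point from camera to tool coordinates, whose origin is the TCP and whose axes are the flange's). Camera axes: x right, y down, z forward; pixel columns grow to the right and rows downward; lengths in m; the calibration is good to about 2 mm. A picture is of the moment at which its call begins: read the wrist's pose just before it. camera_info takes no time and is no camera call.
- workorder.sign_off(): hands the job in, once; it reports no verdict.
The state is a dict: "t": time; "q": joint angles; "dq": joint speeds; "effort": joint torques, N m; "position": TCP position; "orientation": TCP orientation; "contact_force": force on the tool from outside, world axes, zero at the start; "ft_torque": the same for the moment, N m; "finger_gap": finger opening in m.
Only numpy, scipy, OpenCV 4.12 (cv2) and the standard library are available. Lean on these libraries where they do the work, as an engineer would, in place of code of your own. Each camera call takes 0.05 s, during which the arm holds its last target. There are 200 camera calls.

## Task

Take the square wooden cover off the sloping rack and set it on the square pot of bulbs so that it sits level and fully home over the rim. Then slide the covered pot along between its two battens, without lifting it, until it stands wholly on the steel plate, centred as well as you can. Leave the other things on the bench where they are.

Things in the scene. Friction and masses are not known exactly. Their poses are not given: they have to be found in the camera images.
- cover: square wooden cover, 0.22 kg, fits any quarter turn. Origin: centre of its open underside; z out of its top. Skirt z 0-12, 114 outside, 102 inside; top board z 12-20; bar grip z 20-46, 60 long (own x), 16 wide (own y). Starts on the rack, skirt edge on the slope: z leans 35 degrees from vertical away from the robot, x points down the slope. Seated, its origin is 78 above the pot's.
- pot: square black plastic pot, 0.3 kg with bulbs fixed in its lowest 41. Origin: centre of its underside, z up. 90 high; base 76 x 76, walls lean out to 88 x 88 at z 76; above that a rim band 94 x 94 outside, 84 inside (the cover has 4 play each side). Sides along own x, y. Loose between the run's battens, 3 play each side, near either end. Pushed above z 40 it may tip.
- run: wooden board fixed to the bench, 150 (own x) x 340 (own y) x 18 thick, with two battens on it, 16 wide, 12 high, 82 apart, along its whole length (own y); open ends. Origin under its centre, on the bench. The pot stands on the board and slides along own y.
- mark: thin dark steel plate let flush into the run's board between the battens, 78 (own x) x 100 (own y), near the other end of the run from the pot. Origin at its centre on the board's surface; own y along the run. The pot slides freely over it.
- rack: fixed wooden rack, slatted slope of 35 degrees facing away from the robot (it falls along own x), 150 wide (own y), 32 high at its low edge to 118 at its top; a ledge along the low edge, 12 proud of the slope, keeps the cover from sliding down. Origin on the bench under the slope's middle.
- trowel: steel trowel with a round green grip, 300 long lying flat along its own x (grip towards -x), up to 62 wide, 26 high; origin on the bench where the neck meets the blade; loose
- vase: clear glass propagation vase, 130 high, 76 wide; origin at the centre of its underside; loose
- spray: white plastic spray bottle with a press-button top, 193 high, 72 wide; origin at the centre of its underside; loose
- saucer: round white ceramic drainage saucer, 100 wide, 18 high; origin at the centre of its underside; loose
- claypot: round terracotta flower pot, 92 wide, 85 high; origin at the centre of its underside; loose
- tin: plain metal seed tin, 56 wide, 70 high; origin at the centre of its underside; loose
There are look-alikes about, which are no part of the job. Of the things that look like the cover, the smallest one is meant.

How it is judged:
By the outcome, as a careful person would: the job done as asked, in the order asked, and still so for the second after the job is handed in, with the robot touching nothing.
It also fails if it takes over 64 s, if anything falls off the work surface, if the arm or the gripper's body presses on something with over 40 N, if the wrist force passes 120 N, or if a joint passes its speed limit or range.

## Working session

There is one attempt and no reset: what is moved stays moved. The work goes in short steps, Python scripts to look and compute and a tool call to move; the robot and the scene stay as the last step left them, time stands still between calls to the robot, and variables do not carry over. Pictures are saved under pics/ and viewed, about 8 in all and at most 12, crops included, and the job is handed in when it is done.

Besides the shell and the picture viewer there is one more tool, called after "Request:" as name(argument=value, ...) on one line, values as JSON. move_arm: Moves the arm, as the interface text tells. Its arguments: {"type":"object","properties":{"fingers":{"type":"array"},"translation":{"type":"array"},"turn":{"type":"array"},"newtons":{"type":"number"}},"required":["fingers","translation","turn"]}

```bash
mkdir -p pics; cat > h.py <<'E'
import numpy as np, cv2
from scipy.spatial.transform import Rotation as R
from workcell import sensors, eyes
np.set_printoptions(precision=4,suppress=True)
def cap(n):
    s=sensors.get_state(); im,d=eyes.capture(n); i=eyes.camera_info(n)
    if n=="wrist":
        T=np.eye(4);T[:3,:3]=R.from_quat(s["orientation"]).as_matrix();T[:3,3]=s["position"]
        C=T@np.array(i["T_tool_cam"])
    else: C=np.linalg.inv(np.array(i["extrinsics"]))
    return im,d,i,C
def ray(i,C,uv):
    uv=np.atleast_2d(np.asarray(uv,float))
    p=np.c_[(uv[:,0]-i["cx"])/i["fx"],(uv[:,1]-i["cy"])/i["fy"]]; q=p.copy()
    for _ in range(10): q=p/(1+i["k1"]*(q**2).sum(1,keepdims=True))
    return np.c_[q,np.ones(len(q))]
def plane(i,C,uv,z):
    d=ray(i,C,uv)@C[:3,:3].T; o=C[:3,3]
    return o+d*((z-o[2])/d[:,2])[:,None]
def cloud(d,i,C):
    h,w=d.shape; v,u=np.mgrid[:h,:w]
    P=ray(i,C,np.c_[u.ravel(),v.ravel()])*d.reshape(-1,1)
    P=P@C[:3,:3].T+C[:3,3]; P[d.ravel()==0]=np.nan
    return P.reshape(h,w,3)
def save(n,im): cv2.imwrite("pics/"+n+".png",im[:,:,::-1])
E
python3 - <<'E'
from h import *
for n in("scene","top"):
    im,d,i,C=cap(n); save(n,im); np.savez(n,im=im,P=cloud(d,i,C)); print(n,C,i["fx"],(d>0).mean())
print(sensors.get_state())
E
```

```text
scene [[-0.5202  0.6289 -0.5778  1.2195]
 [ 0.854   0.3886 -0.3459  0.454 ]
 [ 0.007  -0.6735 -0.7392  0.9696]
 [ 0.      0.      0.      1.    ]] 486.3339527467875 0.9959863945578231
top [[-0.0126 -0.9714  0.237   0.2739]
 [-0.9999  0.0108 -0.009   0.0461]
 [ 0.0062 -0.2371 -0.9715  1.2032]
 [ 0.      0.      0.      1.    ]] 455.8869319696211 0.9960246598639456
{'t': 0.1, 'q': array([ 1.0775,  0.4941,  1.346 ,  0.    ,  1.3025, -0.0955]), 'dq': array([-0.0002, -0.0027, -0.0032, -0.0015,  0.0028, -0.0005]), 'effort': array([  0.0045, -88.359 , -38.457 ,  -0.0002,   0.0049,   0.    ]), 'position': array([0.242 , 0.5759, 0.2031]), 'orientation': array([ 0.1976,  0.9803, -0.0005, -0.0002]), 'contact_force': array([ 0.2165, -0.3301, -0.6462]), 'ft_torque': array([ 0.0037, -0.0466, -0.005 ]), 'finger_gap': 0.0856470752793775}
```

View pics/scene.png

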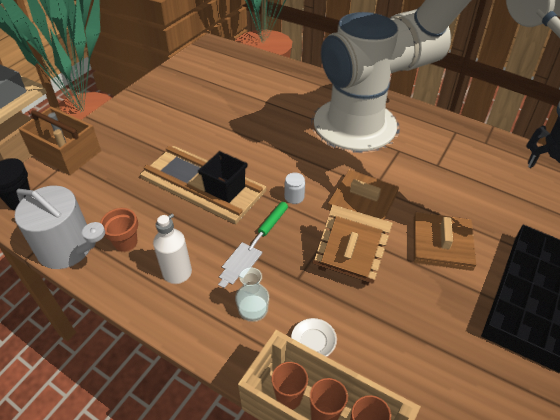

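View pics/top.png

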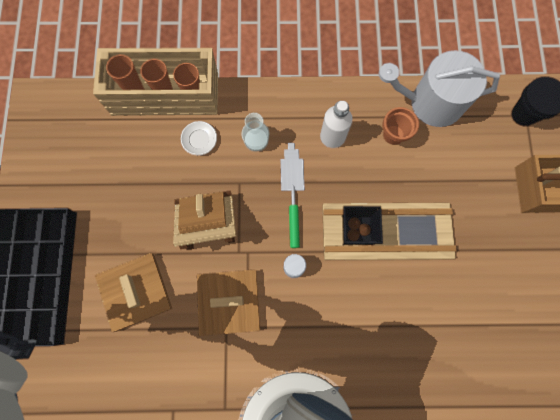

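The scene picture shows the rack with its cover at (352,245), two look-alikes at (370,190) and (443,235), the pot at (223,175) and the plate at (182,168). In the top view the cover is at (203,210), the pot at (362,225) and the plate at (417,230).

```bash
python3 - <<'E'
from h import *
a=np.load("top.npz");P=a["P"];im=a["im"]
hsv=cv2.cvtColor(im,cv2.COLOR_RGB2HSV)
def rect(n,m,P=P):
    q=P[m]; q=q[~np.isnan(q[:,0])]
    r=cv2.minAreaRect(q[:,:2].astype(np.float32)); print(n,len(q),"c",np.array(r[0]),"size",np.array(r[1]),"ang",r[2],"z",np.percentile(q[:,2],[5,50,95]))
def box(u0,u1,v0,v1):
    m=np.zeros(im.shape[:2],bool);m[v0:v1,u0:u1]=1;return m
z=P[:,:,2]
rect("pot rim",box(335,390,200,252)&(z>.095)&(z<.12))
b=box(315,462,195,268)
rect("battens",b&(z>.025)&(z<.034))
rect("run all",b&(z>.013)&(z<.034))
pl=b&(hsv[:,:,1]<90)&box(392,445,205,255)&(abs(z-.018)<.006)
rect("plate",pl)
# cover on rack
c=box(170,240,185,250)&(z>.05)
q=P[c]
# ransac planes w/ normal leaning +x
best=None;rng=np.random.default_rng(0)
n0=np.array([np.sin(.611),0,np.cos(.611)])
s=q@n0
h,e=np.histogram(s,bins=40);print("hist",np.c_[e[:-1],h])
np.save("rackpts",q)
for nm,bx in(("decoyA",box(90,175,250,335)),("decoyB",box(190,268,262,340))):
    rect(nm,bx&(z>.012)&(z<.05))
E
```

```text
pot rim 455 c [ 0.4867 -0.1663] size [0.0948 0.0951] ang 89.0721664428711 z [0.0973 0.106  0.1105]
battens 1452 c [ 0.4865 -0.2494] size [0.3418 0.1148] ang 89.77269744873047 z [0.0258 0.0295 0.0329]
run all 5915 c [ 0.4861 -0.2497] size [0.3423 0.1488] ang 89.49077606201172 z [0.0146 0.0192 0.0313]
plate 1539 c [ 0.4871 -0.3298] size [0.1448 0.134 ] ang 88.2934799194336 z [0.0144 0.0181 0.0216]
hist [[  0.3049   1.    ]
 [  0.3074   2.    ]
 [  0.3099   1.    ]
 [  0.3125   0.    ]
 [  0.315    0.    ]
 [  0.3175   1.    ]
 [  0.3201   0.    ]
 [  0.3226   1.    ]
 [  0.3251   4.    ]
 [  0.3277   4.    ]
 [  0.3302   6.    ]
 [  0.3327   7.    ]
 [  0.3353   5.    ]
 [  0.3378  14.    ]
 [  0.3403  19.    ]
 [  0.3429  24.    ]
 [  0.3454  36.    ]
 [  0.3479  86.    ]
 [  0.3505 167.    ]
 [  0.353  139.    ]
 [  0.3555 140.    ]
 [  0.3581 154.    ]
 [  0.3606 191.    ]
 [  0.3631 157.    ]
 [  0.3657  54.    ]
 [  0.3682  61.    ]
 [  0.3707 206.    ]
 [  0.3733 312.    ]
 [  0.3758 272.    ]
 [  0.3783 304.    ]
 [  0.3809 161.    ]
 [  0.3834  19.    ]
 [  0.3859   8.    ]
 [  0.3885  18.    ]
 [  0.391    5.    ]
 [  0.3935   5.    ]
 [  0.3961   4.    ]
 [  0.3986  26.    ]
 [  0.4011  65.    ]
 [  0.4037  24.    ]]
decoyA 3522 c [0.3354 0.4119] size [0.1541 0.1551] ang 21.079404830932617 z [0.0217 0.026  0.0303]
decoyB 3455 c [0.3062 0.1701] size [0.1536 0.1515] ang 3.826904296875 z [0.0225 0.0262 0.0299]
```

```bash
python3 - <<'E'
from h import *
from scipy.optimize import least_squares
for n,bx in(("top",(170,240,185,250)),("scene",(315,392,205,285))):
    a=np.load(n+".npz");P=a["P"][bx[2]:bx[3],bx[0]:bx[1]].reshape(-1,3);P=P[~np.isnan(P[:,0])];P=P[P[:,2]>.05]
    # board-top plane by robust fit, lean free
    f=lambda p:P@np.array([np.sin(p[1])*np.cos(p[0]),np.sin(p[1])*np.sin(p[0]),np.cos(p[1])])-p[2]
    best=None
    for y in np.radians([-20,-10,0,10,20]):
        for s in np.arange(.33,.42,.005):
            r=least_squares(f,[y,.611,s],loss="cauchy",f_scale=.001)
            k=(abs(r.fun)<.003).sum()
            if best is None or k>best[0]: best=(k,r.x)
    k,(yaw,l,s)=best; print(n,"inl",k,"yaw",np.degrees(yaw),"lean",np.degrees(l),"s",s)
    N=np.array([np.sin(l)*np.cos(yaw),np.sin(l)*np.sin(yaw),np.cos(l)])
    Y=np.array([-np.sin(yaw),np.cos(yaw),0]);X=np.cross(Y,N)
    h=P@N-s; L=np.c_[P@X,P@Y]
    for nm,m in(("board",abs(h)<.004),("bar",(h>.015)&(h<.035)),("bartop",abs(h-.026)<.004)):
        q=L[m].astype(np.float32)
        # trim outliers near median
        q=q[np.all(abs(q-np.median(q,0))<.09,1)]
        c,sz,an=cv2.minAreaRect(q); print(nm,len(q),"centre",X*c[0]+Y*c[1]+N*s,"sz",sz,an, "lo/hi",np.percentile(q,[1,99],axis=0).ravel(), "hmean",h[m].mean())
    print("X",X,"Y",Y,"N",N)
E
```

```text
top inl 1180 yaw 8.468663706612416 lean 34.33826922136317 s 0.3882272737608701
board 1247 centre [0.532  0.2337 0.0872] sz (0.12018434703350067, 0.11398535221815109) 0.34341853857040405 lo/hi [0.3569 0.0964 0.4712 0.2085] hmean 0.00017704937341465174
bar 126 centre [0.5318 0.2328 0.0874] sz (0.06179698929190636, 0.016002975404262543) 0.11992757022380829 lo/hi [0.3834 0.1445 0.4438 0.1598] hmean 0.025219863628300265
bartop 113 centre [0.5317 0.2331 0.0874] sz (0.06179698929190636, 0.015339476987719536) 0.11992757022380829 lo/hi [0.3841 0.1446 0.444  0.1598] hmean 0.02592108874331562
X [ 0.8167  0.1216 -0.5641] Y [-0.1473  0.9891  0.    ] N [0.5579 0.0831 0.8257]
scene inl 1814 yaw 9.6850637116663 lean 34.400537943401496 s 0.3913607528544406
board 2066 centre [0.5356 0.2317 0.0861] sz (0.11554566025733948, 0.11521501839160919) 89.51040649414062 lo/hi [0.3631 0.0819 0.4753 0.1947] hmean 0.00011224235827848468
bar 197 centre [0.5362 0.2315 0.0857] sz (0.016592711210250854, 0.05935357138514519) 89.52172088623047 lo/hi [0.3905 0.1301 0.4489 0.1463] hmean 0.025903515191450392
bartop 175 centre [0.5362 0.2315 0.0857] sz (0.016564244404435158, 0.059354331344366074) 89.42289733886719 lo/hi [0.3904 0.13   0.4487 0.1461] hmean 0.026222274667547972
X [ 0.8133  0.1388 -0.565 ] Y [-0.1682  0.9857  0.    ] N [0.5569 0.095  0.8251]
```

```bash
cat >> h.py <<'E'
def plan(p,Rt):
    s=sensors.get_state(); R0=R.from_quat(s["orientation"]).as_matrix()
    print("mm",(1000*R0.T@(np.array(p)-s["position"])).round(1),"turn",R.from_matrix(R0.T@Rt).as_rotvec().round(3))
def coverR(yaw=9.1,lean=35.0):
    y,l=np.radians(yaw),np.radians(lean)
    N=np.array([np.sin(l)*np.cos(y),np.sin(l)*np.sin(y),np.cos(l)]);Y=np.array([-np.sin(y),np.cos(y),0])
    return np.c_[np.cross(Y,-N),Y,-N],N
E
python3 -c "
from h import *
Rc,N=coverR(); plan(np.array([.534,.2325,.0866])+.11*N,Rc)"
```

```text
mm [-455.8 -170.1   26.5] turn [ 0.169  0.594 -0.539]
```

Request:
move_arm(fingers=[1,1,1,1,1], translation=[[-45,-17,2],[-90,-34,4],[-135,-51,6],[-180,-68,8],[-225,-85,10]], turn=[[0.017,0.06,-0.054],[0.034,0.12,-0.108],[0.05,0.18,-0.16],[0.068,0.24,-0.216],[0.085,0.3,-0.27]])

```text
t: 0.6
position: [0.4178, 0.409, 0.1937]
orientation: [0.061, 0.986, -0.012, -0.156]
contact_force: [1.8, 1.5, -0.4]
finger_gap: 0.0852
```

```bash
python3 -c "
from h import *
Rc,N=coverR(); plan(np.array([.534,.2325,.0866])+.11*N,Rc)"
```

```text
mm [-194.3 -143.8  -38.3] turn [ 0.086  0.292 -0.266]
```

Request:
move_arm(fingers=[1,1,1,1,1], translation=[[-39,-29,-8],[-78,-58,-16],[-117,-87,-24],[-155,-115,-31],[-190,-141,-38]], turn=[[0.017,0.06,-0.054],[0.034,0.12,-0.108],[0.05,0.18,-0.16],[0.068,0.24,-0.216],[0.083,0.285,-0.26]])

```text
t: 1.1
position: [0.5923, 0.2449, 0.1774]
orientation: [-0.072, 0.952, -0.023, -0.297]
contact_force: [0.5, 1.2, 0.3]
finger_gap: 0.0854
```

```bash
python3 -c "
from h import *
Rc,N=coverR(); plan(np.array([.534,.2325,.0866])+.11*N,Rc)
im,d,i,C=cap('wrist'); save('w1',im); np.savez('w1',im=im,P=cloud(d,i,C)); plan(np.array([.534,.2325,.0866])+.11*N,Rc);print(C)"
```

```text
mm [-3.4 -3.  -1.5] turn [ 0.003  0.006 -0.008]
mm [ 0.4  2.4 -2. ] turn [ 0.002  0.002 -0.009]
[[-0.1501  0.9447 -0.2915  0.6264]
 [ 0.9887  0.1428 -0.0464  0.25  ]
 [-0.0022 -0.2952 -0.9554  0.3613]
 [ 0.      0.      0.      1.    ]]
```

View pics/w1.png

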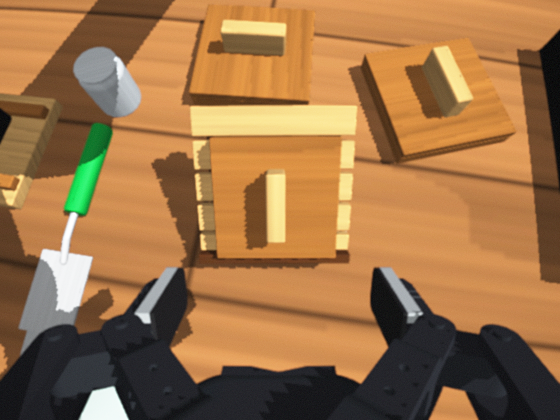

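The wrist view shows the cover square on the rack, with its bar at (276,205) between the open fingers at (160,300) and (400,295). I'll refine from this view's depth.

```bash
python3 - <<'E'
from h import *
from scipy.optimize import least_squares
P=np.load("w1.npz")["P"][130:262,205:345].reshape(-1,3);P=P[~np.isnan(P[:,0])]
f=lambda p:P@np.array([np.sin(p[1])*np.cos(p[0]),np.sin(p[1])*np.sin(p[0]),np.cos(p[1])])-p[2]
s0=np.median(P@coverR()[1])
r=min((least_squares(f,[.16,.611,s0+k],loss="cauchy",f_scale=.001) for k in(-.005,0,.005)),key=lambda r:r.cost)
yaw,l,s=r.x; print(np.degrees(yaw),np.degrees(l),s,(abs(r.fun)<.003).mean())
Rc,N=coverR(np.degrees(yaw),np.degrees(l)); X=-Rc[:,0];Y=Rc[:,1]
h=P@N-s;L=np.c_[P@X,P@Y]
for a,b in((-.004,.004),(.020,.032)):
    q=L[(h>a)&(h<b)].astype(np.float32);c,sz,an=cv2.minAreaRect(q);print(X*c[0]+Y*c[1]+N*s,sz,an,h[(h>a)&(h<b)].mean())
plan(X*c[0]+Y*c[1]+N*(s+.004),Rc)
E
```

```text
8.830100176815366 35.073630434868676 0.39550970295609517 0.7473918713323191
[0.5349 0.2332 0.087 ] (0.11476704478263855, 0.1138373613357544) 89.84878540039062 2.2822834064699657e-05
[0.5348 0.2331 0.0871] (0.05942284315824509, 0.015983721241354942) 0.06571497023105621 0.025743954088475372
mm [  0.3   2.6 103.1] turn [-0.     0.004 -0.005]
```

Request:
move_arm(fingers=[1,1,1,1,1], translation=[[0,2,30],[0,2,60],[0,2,85],[0,2,100],[0,2,102]], turn=[[0,0.004,-0.005],[0,0.004,-0.005],[0,0.004,-0.005],[0,0.004,-0.005],[0,0.004,-0.005]])

```text
t: 1.65
position: [0.532, 0.2398, 0.0927]
orientation: [-0.074, 0.951, -0.023, -0.299]
contact_force: [0.0, 0.7, 1.1]
finger_gap: 0.0856
```

```bash
python3 -c "
from h import *
Rc,N=coverR(8.83,35.07); plan(np.array([.5348,.2331,.0871])+.004*N,Rc)"
```

```text
mm [-4.7 -7.1 -0.4] turn [-0.001  0.004 -0.   ]
```

Request:
move_arm(fingers=[1,1,1,1,1], translation=[[0,0,0],[0,0,0],[0,0,0],[0,0,0],[0,0,0]], turn=[[0,0,0],[0,0,0],[0,0,0],[0,0,0],[0,0,0]])

```text
t: 2.15
position: [0.534, 0.2402, 0.0943]
orientation: [-0.074, 0.952, -0.023, -0.297]
contact_force: [0.7, -0.5, -0.1]
finger_gap: 0.0853
```

```bash
python3 -c "
from h import *
Rc,N=coverR(8.83,35.07); plan(np.array([.5348,.2331,.0871])+.004*N,Rc)"
```

```text
mm [-3.9 -7.1  2.1] turn [-0.     0.008  0.   ]
```

Request:
move_arm(fingers=[1,1,1,1,1], translation=[[-2,-4,1],[-4,-7,2],[-4,-7,2],[-4,-7,2],[-4,-7,2]], turn=[[0,0.006,0],[0,0.006,0],[0,0.006,0],[0,0.006,0],[0,0.006,0]])

```text
t: 2.65
position: [0.5369, 0.2336, 0.0902]
orientation: [-0.073, 0.951, -0.023, -0.3]
contact_force: [-0.2, -0.0, -0.2]
finger_gap: 0.085
```

```bash
python3 -c "
from h import *
Rc,N=coverR(8.83,35.07); plan(np.array([.5348,.2331,.0871])+.004*N,Rc)"
```

```text
mm [ 0.  -0.1 -0.2] turn [-0.     0.001  0.   ]
```

Request:
move_arm(fingers=[-1,-1,-1,-1,-1], translation=[[0,0,0],[0,0,0],[0,0,0],[0,0,0],[0,0,0]], turn=[[0,0,0],[0,0,0],[0,0,0],[0,0,0],[0,0,0]], newtons=60)

```text
t: 3.15
position: [0.5369, 0.2336, 0.0902]
orientation: [-0.074, 0.951, -0.023, -0.3]
contact_force: [-0.6, -0.3, -1.1]
finger_gap: 0.0125
```

Request:
move_arm(fingers=[-1,-1,-1,-1,-1], translation=[[0,0,0],[0,0,0],[0,0,-4],[0,0,-14],[0,0,-30]], turn=[[0,0,0],[0,0,0],[0,0,0],[0,0,0],[0,0,0]])

```text
t: 3.65
position: [0.554, 0.2362, 0.1152]
orientation: [-0.073, 0.951, -0.023, -0.3]
contact_force: [-0.1, 0.8, 0.3]
finger_gap: -0.0003
```

The fingers shut with nothing between them. I'll look again.

Request:
move_arm(fingers=[1,1,1,1,1], translation=[[0,0,-20],[0,0,-50],[0,0,-60],[0,0,-60],[0,0,-60]], turn=[[0,0,0],[0,0,0],[0,0,0],[0,0,0],[0,0,0]])

```text
t: 4.15
position: [0.5874, 0.2414, 0.1632]
orientation: [-0.073, 0.951, -0.023, -0.3]
contact_force: [0.7, 0.6, -0.5]
finger_gap: 0.0722
```

Request:
move_arm(fingers=[1,1,1,1,1], translation=[[0,0,0],[0,0,0],[0,0,0],[0,0,0],[0,0,0]], turn=[[0,0,0],[0,0,0],[0,0,0],[0,0,0],[0,0,0]])

```text
t: 4.65
position: [0.5879, 0.2415, 0.1638]
orientation: [-0.073, 0.951, -0.023, -0.3]
contact_force: [-0.4, 0.8, -0.2]
finger_gap: 0.0855
```

```bash
python3 -c "
from h import *
im,d,i,C=cap('wrist'); save('w2',im); np.savez('w2',im=im,P=cloud(d,i,C));s=sensors.get_state();print(s['position'],s['orientation'],s['q']);print(i)
im,d,i,C=cap('top');np.savez('t2',im=im,P=cloud(d,i,C))
"
```

```text
[0.5879 0.2415 0.1639] [-0.0735  0.9509 -0.0233 -0.2999] [ 0.2609  0.9067  0.7847  0.0689  2.0576 -1.451 ]
{'fx': 320.1123900876807, 'fy': 320.1123900876807, 'cx': 278.25215682015886, 'cy': 209.44051059467196, 'k1': -0.057672071552003865, 'T_tool_cam': array([[-0.0004, -0.9539, -0.3002,  0.0762],
       [ 1.    , -0.0004,  0.0001, -0.0005],
       [-0.0002, -0.3002,  0.9539, -0.1709],
       [ 0.    ,  0.    ,  0.    ,  1.    ]])}
```

View pics/w2.png

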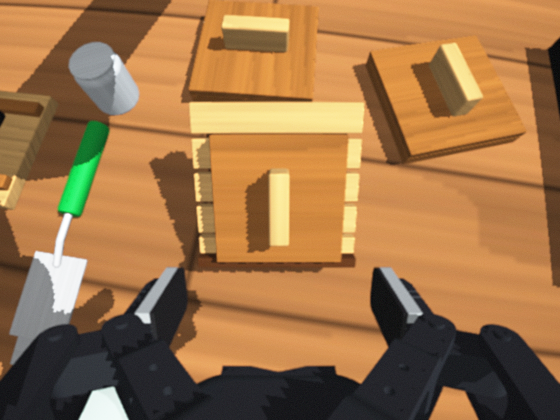

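The cover is unmoved, and the pads show at (165,290) and (395,290), farther back than the stated TCP would put them. I'll check where the finger tips really are from the depth image.

```bash
python3 - <<'E'
from h import *
a=np.load("w2.npz");P=a["P"];im=a["im"]
Rt=R.from_quat([-0.0735,0.9509,-0.0233,-0.2999]).as_matrix();t=np.array([0.5879,0.2415,0.1639])
L=1000*(P-t)@Rt
for u,v in[(180,270),(175,285),(160,300),(150,312),(140,318),(183,275),(185,290),(375,272),(385,285),(400,300),(410,312),(276,208)]:print((u,v),L[v,u].round(1),im[v,u])
# all gripper points (near camera): extremes
m=(L[...,2]<0)&(abs(L[...,1])<70)&(L[...,2]>-60);q=L[m];print("tips z max",np.percentile(q[:,2],[90,99,99.9]))
f=q[q[:,2]>np.percentile(q[:,2],97)];print(f.mean(0),f.min(0),f.max(0))
Rc,N=coverR(8.83,35.07)
b=np.array([.5348,.2331,.0871]);print("board centre in tool",1000*(b-t)@Rt)
p=np.load("t2.npz")["P"];c=p[185:250,170:240].reshape(-1,3);h=(c-b)@N;m=(h>.02)&(h<.031);print("bar now",c[m].mean(0),"expected",b+.026*N,m.sum())
E
```

```text
(180, 270) [  9.8 -43.1 -47.2] [30 30 34]
(175, 285) [  7.8 -42.7 -56.3] [34 35 37]
(160, 300) [ 10.2 -43.6 -70.9] [33 29 34]
(150, 312) [ 10.3 -44.4 -78.4] [80 81 86]
(140, 318) [ 10.7 -46.2 -82.4] [142 147 151]
(183, 275) [  4.8 -43.6 -42.7] [36 33 33]
(185, 290) [ -1.5 -42.6 -45.1] [40 36 39]
(375, 272) [  7.2  42.5 -44.4] [13 16 15]
(385, 285) [  8.4  42.8 -57.5] [22 22 21]
(400, 300) [ 10.1  43.9 -71. ] [138 140 144]
(410, 312) [ 10.8  44.3 -79.2] [182 189 190]
(276, 208) [ 2.1 -2.2 68.3] [251 230 150]
tips z max [-45.1153 -41.6925 -40.983 ]
[ -0.9591   0.8616 -41.8822] [-10.8651 -43.6726 -42.6147] [  7.6556  42.7589 -40.428 ]
board centre in tool [-0.0294 -0.119  93.7464]
bar now [nan nan nan] expected [0.5496 0.2354 0.1084] 0<stdin>:11: RuntimeWarning: Mean of empty slice.
  ret = um.true_divide(
```

The real open tips are at −41.5 mm, not the stated −13 mm, so the fingers are about 28 mm shorter than the TCP frame says. That explains the miss: the tips shut above the 26 mm bar. I'll go about 27 mm deeper.

Request:
move_arm(fingers=[1,1,1,1,1], translation=[[0,0,35],[0,0,75],[0,0,95],[0,0,105],[0,0,105]], turn=[[0,0,0],[0,0,0],[0,0,0],[0,0,0],[0,0,0]])

```text
t: 5.25
position: [0.5279, 0.2322, 0.0775]
orientation: [-0.074, 0.951, -0.023, -0.3]
contact_force: [0.9, -0.2, 1.2]
finger_gap: 0.0852
```

Request:
move_arm(fingers=[1,1,-1,-1,-1], translation=[[0,0,6],[0,0,12],[0,0,12],[0,0,12],[0,0,12]], turn=[[0,0,0],[0,0,0],[0,0,0],[0,0,0],[0,0,0]])

```text
t: 5.75
position: [0.5219, 0.2313, 0.0683]
orientation: [-0.074, 0.951, -0.023, -0.3]
contact_force: [0.1, -0.3, -1.7]
finger_gap: 0.0442
```

Request:
move_arm(fingers=[-1,-1,-1,-1,-1], translation=[[0,0,0],[0,0,0],[0,0,0],[0,0,0],[0,0,0]], turn=[[0,0,0],[0,0,0],[0,0,0],[0,0,0],[0,0,0]])

```text
t: 6.25
position: [0.5219, 0.2313, 0.0683]
orientation: [-0.074, 0.951, -0.023, -0.3]
contact_force: [1.3, 1.5, 5.2]
finger_gap: 0.0147
```

Request:
move_arm(fingers=[-1,-1,-1,-1,-1], translation=[[0,0,-3],[0,0,-10],[0,0,-25],[0,0,-50],[0,0,-80]], turn=[[0,0,0],[0,0,0],[0,0,0],[0,0,0],[0,0,0]])

```text
t: 6.75
position: [0.567, 0.2381, 0.1341]
orientation: [-0.073, 0.951, -0.023, -0.301]
contact_force: [1.2, 0.3, -2.6]
finger_gap: 0.0146
```

Request:
move_arm(fingers=[-1,-1,-1,-1,-1], translation=[[10,0,-30],[20,0,-60],[30,0,-85],[30,0,-90],[30,0,-90]], turn=[[0,0,0],[0,0,0],[0,0,0],[0,0,0],[0,0,0]])

```text
t: 7.25
position: [0.5941, 0.2425, 0.2245]
orientation: [-0.073, 0.951, -0.023, -0.299]
contact_force: [-1.3, -0.2, -3.1]
finger_gap: 0.0147
```

```bash
python3 - <<'E'
from h import *
for n,pb,mb in(("top",(335,390,200,252),(385,450,200,262)),("scene",(192,255,148,215),(150,212,145,195))):
    a=np.load(n+".npz");P=a["P"];im=a["im"];hsv=cv2.cvtColor(im,cv2.COLOR_RGB2HSV);z=P[...,2]
    def B(b):
        m=np.zeros(z.shape,bool);m[b[2]:b[3],b[0]:b[1]]=1;return m
    m=B(pb)&(z>.1025)&(z<.113);q=P[m][:,:2].astype(np.float32);print(n,"rim",len(q),cv2.minAreaRect(q),"z",np.median(z[m]),"mid",(np.percentile(q,2,axis=0)+np.percentile(q,98,axis=0))/2)
    k=(B(mb)&(hsv[...,1]<70)&(abs(z-.018)<.007)&(hsv[...,2]<140)).astype(np.uint8)
    k=cv2.morphologyEx(k,cv2.MORPH_OPEN,np.ones((3,3)));_,lab,st,_=cv2.connectedComponentsWithStats(k)
    m=lab==1+st[1:,4].argmax();q=P[m][:,:2].astype(np.float32);print("plate",len(q),cv2.minAreaRect(q))
plan([.4867,-.1663,.24],coverR(-.4,0)[0])
E
```

```text
top rim 341 ((0.48682114481925964, -0.1661367267370224), (0.09469074755907059, 0.0949980691075325), 88.68313598632812) z 0.10719172079315609 mid [ 0.4872 -0.1658]
plate 1038 ((0.4867872893810272, -0.32628074288368225), (0.0978030115365982, 0.07859430462121964), 89.54090118408203)
scene rim 287 ((0.49172934889793396, -0.16824309527873993), (0.09839819371700287, 0.09612495452165604), 0.8511772751808167) z 0.10650090026887693 mid [ 0.4911 -0.1683]
plate 505 ((0.48609459400177, -0.3275444507598877), (0.07652278244495392, 0.09910815954208374), 4.531484603881836)
mm [ 147.3 -387.4   84.1] turn [-0.049 -0.609  0.156]
```

Request:
move_arm(fingers=[-1,-1,-1,-1,-1], translation=[[14,-37,6],[28,-74,14],[42,-111,22],[56,-148,30],[70,-185,38]], turn=[[-0.005,-0.06,0.015],[-0.01,-0.12,0.03],[-0.015,-0.18,0.045],[-0.02,-0.24,0.06],[-0.025,-0.3,0.075]])

```text
t: 7.75
position: [0.5422, 0.046, 0.2322]
orientation: [-0.037, 0.987, -0.011, -0.154]
contact_force: [0.7, -0.5, -3.3]
finger_gap: 0.0145
```

```bash
python3 -c "
from h import *
plan([.4872,-.167,.24],coverR(-.4,0)[0])"
```

```text
mm [  69.3 -208.2   16.5] turn [-0.024 -0.31   0.081]
```

Request:
move_arm(fingers=[-1,-1,-1,-1,-1], translation=[[14,-40,1],[28,-80,4],[42,-120,7],[56,-160,10],[69,-195,14]], turn=[[-0.005,-0.06,0.015],[-0.01,-0.12,0.03],[-0.015,-0.18,0.045],[-0.02,-0.24,0.06],[-0.024,-0.3,0.075]])

```text
t: 8.25
position: [0.4873, -0.1535, 0.2424]
orientation: [0.001, 1.0, 0.0, -0.005]
contact_force: [1.3, -0.9, -2.1]
finger_gap: 0.015
```

Request:
move_arm(fingers=[-1,-1,-1,-1,-1], translation=[[0,0,0],[0,0,0],[0,0,0],[0,0,0],[0,0,0]], turn=[[0,0,0],[0,0,0],[0,0,0],[0,0,0],[0,0,0]])

```text
t: 8.75
position: [0.4893, -0.1513, 0.2431]
orientation: [-0.0, 1.0, 0.0, -0.005]
contact_force: [0.4, -0.1, -2.1]
finger_gap: 0.0146
```

```bash
python3 - <<'E'
from h import *
s=sensors.get_state();t=s["position"];Rt=R.from_quat(s["orientation"]).as_matrix();print(t)
for n in("top","scene"):
    im,d,i,C=cap(n);P=cloud(d,i,C);L=1000*(P-t)@Rt
    m=(abs(L[...,0])<90)&(abs(L[...,1])<90)&(L[...,2]>-35)&(L[...,2]<-15)
    q=L[m];k=(abs(q[:,2]-np.median(q[:,2]))<5);q=q[k]
    A=np.c_[q[:,:2],np.ones(len(q))];c=np.linalg.lstsq(A,q[:,2],rcond=None)[0]
    print(n,len(q),"board z",np.median(q[:,2]),"tilt deg",np.degrees(c[:2]),cv2.minAreaRect(q[:,:2].astype(np.float32)))
    save("hold_"+n,im)
plan([.4872,-.167,.13],coverR(-.4,0)[0])
E
```

```text
[ 0.4893 -0.1513  0.2431]
top 400 board z -22.05117509526788 tilt deg [-0.3297 -0.27  ] ((-0.9977607727050781, 1.9835739135742188), (51.24253845214844, 147.3887481689453), 30.29728126525879)
scene 1126 board z -21.600744596755675 tilt deg [-0.4033  0.4796] ((-3.5659828186035156, -1.6456375122070312), (118.29742431640625, 118.13388061523438), 0.8481135368347168)
mm [  0.9 -15.5 113.3] turn [ 0.001 -0.01   0.007]
```

The cover hangs level and square in the grip, with its board 22 mm behind the TCP. It should be seated with the TCP at z ≈ 0.094.

Request:
move_arm(fingers=[-1,-1,-1,-1,-1], translation=[[1,-8,20],[1.5,-15.5,50],[1.5,-15.5,80],[1.5,-15.5,105],[1.5,-15.5,113]], turn=[[0,-0.01,0.007],[0,-0.01,0.007],[0,-0.01,0.007],[0,-0.01,0.007],[0,-0.01,0.007]])

```text
t: 9.35
position: [0.4853, -0.1669, 0.1284]
orientation: [0.004, 1.0, 0.001, -0.002]
contact_force: [0.4, -0.6, -1.9]
finger_gap: 0.0146
```

Request:
move_arm(fingers=[-1,-1,-1,-1,-1], translation=[[0,0,0],[0,0,0],[0,0,0],[0,0,4],[0,0,8]], turn=[[0,0,0],[0,0,0],[0,0,0],[0,0,0],[0,0,0]])

```text
t: 9.85
position: [0.4868, -0.1678, 0.1229]
orientation: [0.004, 1.0, -0.0, 0.001]
contact_force: [-0.2, 0.9, -3.4]
finger_gap: 0.0149
```

```bash
python3 - <<'E'
from h import *
s=sensors.get_state();print(s["position"],s["contact_force"])
im,d,i,C=cap("scene");save("near",cv2.resize(im[110:260,140:340],(800,600)))
plan([.4873,-.167,.108],coverR(-.4,0)[0])
E
```

```text
[ 0.4868 -0.1678  0.1229] [-0.2262  0.9425 -3.4264]
mm [-1.   0.6 14. ] turn [ 0.001  0.    -0.001]
```

View pics/near.png

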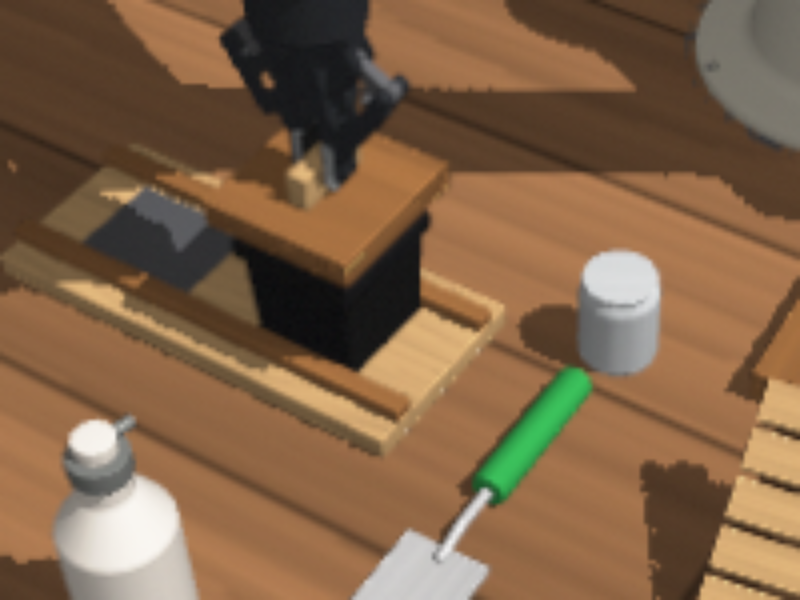

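The view shows the cover square over the pot, about centred, with its near corner at (350,265). I'll lower it slowly and watch the force.

Request:
move_arm(fingers=[-1,-1,-1,-1,-1], translation=[[0,0.5,4],[0,0.5,8],[0,0.5,11],[0,0.5,14],[0,0.5,17]], turn=[[0,0,0],[0,0,0],[0,0,0],[0,0,0],[0,0,0]])

```text
t: 10.4
position: [0.4864, -0.1671, 0.1052]
orientation: [0.004, 1.0, 0.0, 0.0]
contact_force: [-0.2, 0.7, -2.2]
finger_gap: 0.0149
```

Request:
move_arm(fingers=[-1,-1,-1,-1,-1], translation=[[0,0,2],[0,0,4],[0,0,6],[0,0,7],[0,0,8]], turn=[[0,0,0],[0,0,0],[0,0,0],[0,0,0],[0,0,0]])

```text
t: 10.9
position: [0.4864, -0.1672, 0.0975]
orientation: [0.004, 1.0, 0.0, 0.0]
contact_force: [0.4, -0.1, -1.7]
finger_gap: 0.0145
```

Request:
move_arm(fingers=[-1,-1,-1,-1,-1], translation=[[0,0,1],[0,0,2],[0,0,2.5],[0,0,3],[0,0,3]], turn=[[0,0,0],[0,0,0],[0,0,0],[0,0,0],[0,0,0]])

```text
t: 11.4
position: [0.4864, -0.1671, 0.0945]
orientation: [0.004, 1.0, 0.0, 0.0]
contact_force: [-0.1, 0.8, -2.0]
finger_gap: 0.0149
```

Request:
move_arm(fingers=[-1,-1,-1,-1,-1], translation=[[0,0,0.5],[0,0,1],[0,0,1.5],[0,0,2],[0,0,2]], turn=[[0,0,0],[0,0,0],[0,0,0],[0,0,0],[0,0,0]])

```text
t: 11.9
position: [0.4865, -0.1672, 0.0935]
orientation: [0.004, 1.0, 0.0, 0.0]
contact_force: [-5.4, 2.6, 23.1]
finger_gap: 0.0149
```

It made contact at TCP z = 0.0935, against 0.094 expected. I'll ease off 1 mm and release.

Request:
move_arm(fingers=[-1,-1,0.2,0.2,0.2], translation=[[0,0,-1],[0,0,-1],[0,0,-1],[0,0,-1],[0,0,-1]], turn=[[0,0,0],[0,0,0],[0,0,0],[0,0,0],[0,0,0]])

```text
t: 12.4
position: [0.4864, -0.1672, 0.0934]
orientation: [0.004, 1.0, 0.0, 0.0]
contact_force: [-0.5, 0.6, 0.2]
finger_gap: 0.0511
```

Request:
move_arm(fingers=[0.2,0.2,0.2,0.2,0.2], translation=[[0,0,-5],[0,0,-30],[0,0,-70],[0,0,-105],[0,0,-130]], turn=[[0,0,0],[0,0,0],[0,0,0],[0,0,0],[0,0,0]])

```text
t: 12.9
position: [0.4868, -0.1674, 0.2262]
orientation: [0.004, 1.0, -0.0, 0.001]
contact_force: [0.6, -0.8, -0.3]
finger_gap: 0.0515
```

```bash
cat > chk.py <<'E'
from h import *
def chk():
    for n in("top","scene"):
        im,d,i,C=cap(n);P=cloud(d,i,C);save("c_"+n,im);np.savez("c_"+n,im=im,P=P)
        m=(abs(P[...,0]-.487)<.075)&(P[...,1]<-.05)&(P[...,1]>-.42)&(P[...,2]>.108)&(P[...,2]<.124)
        q=P[m];A=np.c_[q[:,:2],np.ones(len(q))];c=np.linalg.lstsq(A,q[:,2],rcond=None)[0]
        print(n,len(q),"z",np.median(q[:,2]),"tilt deg",np.degrees(c[:2]),cv2.minAreaRect(q[:,:2].astype(np.float32)))
E
python3 -c "
from chk import *
chk();print(sensors.get_state()['position'])"
```

```text
top 334 z 0.11564898251457789 tilt deg [-0.4244 -0.1363] ((0.5112264156341553, -0.1660633385181427), (0.0647130161523819, 0.11491992324590683), 1.267998456954956)
scene 1160 z 0.11563788946513409 tilt deg [-0.2813  0.3793] ((0.48938050866127014, -0.16807660460472107), (0.11780256778001785, 0.11654449999332428), 0.08320126682519913)
[ 0.488  -0.168   0.2272]
```

The cover is seated and level: its top is at z = 0.1156 (0.116 expected) and its tilt is under 0.5°. Next I'll get into a low pushing pose, tilted 45° with the jaws across the run.

```bash
cat >> h.py <<'E'
c_=np.sqrt(.5)
Rp=np.array([[0,1,0],[c_,0,-c_],[-c_,0,-c_]],float)
def tipTCP(p,back=.032): return np.array(p)+back*Rp[:,2]
E
python3 -c "
from h import *
print(np.linalg.det(Rp)); s=sensors.get_state();print(s['q'])
plan(tipTCP([.487,.03,.24]),Rp)"
```

```text
1.0
[-0.4476  0.3128  1.5823  0.0006  1.2404 -2.0104]
mm [  2.5 175.3   9.4] turn [ 0.613 -0.61   1.473]
```

Request:
move_arm(fingers=[0.0,0.0,0.0,0.0,0.0], translation=[[0,15,-10],[0,40,-20],[0,65,-20],[0,90,-20],[0,110,-20]], turn=[[0.05,-0.05,0.12],[0.1,-0.1,0.24],[0.15,-0.15,0.36],[0.2,-0.2,0.48],[0.25,-0.25,0.6]])

```text
t: 13.5
position: [0.4865, -0.0653, 0.2431]
orientation: [0.261, 0.954, -0.108, 0.104]
contact_force: [0.8, -0.3, 0.1]
finger_gap: 0.0424
```

```bash
python3 -c "
from h import *
plan(tipTCP([.487,.03,.24]),Rp)"
```

```text
mm [40.7 65.2  5.7] turn [ 0.39  -0.4    0.955]
```

Request:
move_arm(fingers=[0.0,0.0,0.0,0.0,0.0], translation=[[8,13,1],[16,26,2],[24,39,3],[32,52,4],[40,62,5]], turn=[[0.05,-0.05,0.12],[0.1,-0.1,0.24],[0.15,-0.15,0.36],[0.2,-0.2,0.48],[0.24,-0.25,0.6]])

```text
t: 14.0
position: [0.4859, 0.0024, 0.2191]
orientation: [0.486, 0.827, -0.202, 0.198]
contact_force: [-0.1, 0.2, 0.3]
finger_gap: 0.0428
```

```bash
python3 -c "
from h import *
plan(tipTCP([.487,.03,.24]),Rp)"
```

```text
mm [ 4.   3.5 -1. ] turn [ 0.181 -0.191  0.452]
```

Request:
move_arm(fingers=[0.0,0.0,0.0,0.0,0.0], translation=[[4,3,0],[4,3,0],[4,3,0],[4,3,0],[4,3,0]], turn=[[0.045,-0.047,0.11],[0.09,-0.095,0.22],[0.135,-0.14,0.34],[0.17,-0.18,0.43],[0.17,-0.18,0.43]])

```text
t: 14.5
position: [0.487, 0.0065, 0.2156]
orientation: [0.645, 0.665, -0.267, 0.266]
contact_force: [-0.0, 0.3, 0.2]
finger_gap: 0.0428
```

Request:
move_arm(fingers=[0.0,0.0,0.0,0.0,0.0], translation=[[0,0,0],[0,0,0],[0,0,0],[0,0,0],[0,0,0]], turn=[[0,0,0],[0,0,0],[0,0,0],[0,0,0],[0,0,0]])

```text
t: 15.0
position: [0.4868, 0.0058, 0.2171]
orientation: [0.645, 0.665, -0.266, 0.266]
contact_force: [-0.6, -0.1, -0.3]
finger_gap: 0.0424
```

```bash
python3 -c "
from h import *
s=sensors.get_state();t=s['position'];Rt=R.from_quat(s['orientation']).as_matrix();print(t,s['q'],s['finger_gap'])
im,d,i,C=cap('wrist');L=1000*(cloud(d,i,C)-t)@Rt
m=(L[...,2]<0)&(L[...,2]>-60)&(abs(L[...,1])<60);q=L[m];f=q[q[:,2]>np.percentile(q[:,2],97)];print('tip',f.mean(0),f.min(0),f.max(0))
plan(tipTCP([.487,-.075,.10]),Rp);plan(tipTCP([.487,-.08,.038]),Rp)"
```

```text
[0.4868 0.0058 0.2171] [ 0.3833  0.4929  1.6414 -0.7216  1.3982  0.6274] 0.04237641331774546
tip [  0.7352   1.516  -31.1855] [-10.5844 -25.2204 -32.5179] [ 10.3146  27.4869 -29.1121]
mm [ 23.2  -1.2 172.3] turn [ 0.012 -0.014  0.026]
mm [ 62.8  -0.7 220.2] turn [ 0.012 -0.014  0.026]
```

Request:
move_arm(fingers=[0.0,0.0,0.0,0.0,0.0], translation=[[5,0,35],[10,0,75],[15,0,115],[20,0,150],[23,0,172]], turn=[[0.012,-0.014,0.026],[0.012,-0.014,0.026],[0.012,-0.014,0.026],[0.012,-0.014,0.026],[0.012,-0.014,0.026]])

```text
t: 15.55
position: [0.4874, -0.0987, 0.0758]
orientation: [0.653, 0.653, -0.272, 0.27]
contact_force: [0.4, -0.2, -0.0]
finger_gap: 0.043
```

Request:
move_arm(fingers=[0.0,0.0,0.0,0.0,0.0], translation=[[10,0,12],[20,0,24],[30,0,36],[38,0,45],[38,0,45]], turn=[[0,0,0],[0,0,0],[0,0,0],[0,0,0],[0,0,0]])

```text
t: 16.05
position: [0.4878, -0.1026, 0.0178]
orientation: [0.653, 0.653, -0.272, 0.27]
contact_force: [-1.1, -0.4, 0.8]
finger_gap: 0.0427
```

```bash
python3 -c "
from h import *
s=sensors.get_state();print(s['position'],s['contact_force'])
im,d,i,C=cap('scene');save('push0',cv2.resize(im[110:260,140:340],(800,600)))
plan(tipTCP([.487,-.117,.038],.030),Rp)"
```

```text
[ 0.4878 -0.1026  0.0178] [-1.103  -0.4035  0.8324]
mm [-24.   -1.   26.5] turn [-0.001  0.001  0.001]
```

View pics/push0.png

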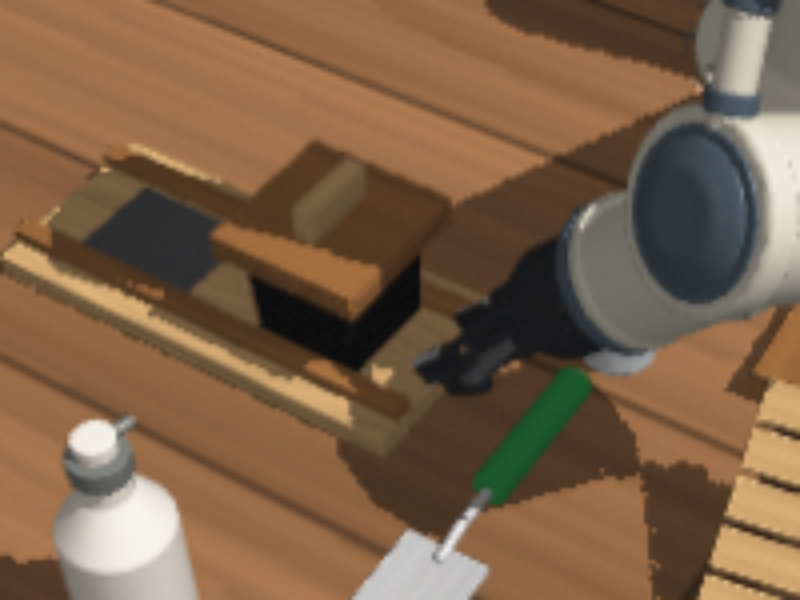

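The covered pot is clear, with the fingertips low behind it at (440,365). I'll push it along −y.

Request:
move_arm(fingers=[0.0,0.0,0.0,0.0,0.0], translation=[[-6,-1,8],[-12,-1,14],[-17,-1,19],[-21,-1,23],[-24,-1,26]], turn=[[0,0,0],[0,0,0],[0,0,0],[0,0,0],[0,0,0]])

```text
t: 16.6
position: [0.4871, -0.1385, 0.0177]
orientation: [0.653, 0.653, -0.271, 0.271]
contact_force: [0.2, -0.3, 0.4]
finger_gap: 0.0425
```

Request:
move_arm(fingers=[0.0,0.0,0.0,0.0,0.0], translation=[[-3,0,3],[-6,0,6],[-9,0,9],[-13,0,13],[-17,0,17]], turn=[[0,0,0],[0,0,0],[0,0,0],[0,0,0],[0,0,0]])

```text
t: 17.1
position: [0.4872, -0.1618, 0.0174]
orientation: [0.653, 0.653, -0.271, 0.271]
contact_force: [-0.8, 7.3, 2.6]
finger_gap: 0.0428
```

```bash
python3 -c "
from chk import *
s=sensors.get_state();print(s['position'],s['contact_force']);chk()"
```

```text
[ 0.4872 -0.1618  0.0174] [-0.7812  7.2654  2.5648]
top 2277 z 0.11554592275041742 tilt deg [ 0.0532 -0.3063] ((0.48689281940460205, -0.14797869324684143), (0.13395346701145172, 0.19033344089984894), 0.4904337227344513)
scene 1286 z 0.11555387326582961 tilt deg [-0.7502  0.3031] ((0.49273014068603516, -0.14990924298763275), (0.19657379388809204, 0.1212577149271965), 86.56053161621094)
```

Request:
move_arm(fingers=[0.0,0.0,0.0,0.0,0.0], translation=[[-6,0,6],[-12,0,12],[-18,0,18],[-24,0,24],[-29,0,29]], turn=[[0,0,0],[0,0,0],[0,0,0],[0,0,0],[0,0,0]])

```text
t: 17.7
position: [0.4871, -0.203, 0.0174]
orientation: [0.653, 0.653, -0.271, 0.27]
contact_force: [-1.9, 5.7, 1.2]
finger_gap: 0.0426
```

```bash
cat >> chk.py <<'E'
def edge():
    s=sensors.get_state();print("TCP",s["position"],s["contact_force"])
    for n in("top","scene"):
        im,d,i,C=cap(n);P=cloud(d,i,C);save("e_"+n,im)
        m=(abs(P[...,0]-.487)<.05)&(P[...,1]<-.05)&(P[...,1]>-.42)&(P[...,2]>.111)&(P[...,2]<.121)
        q=P[m];bn=np.round(q[:,0]/.01).astype(int)
        e=np.array([[b*.01,q[bn==b,1].min()] for b in np.unique(bn) if (bn==b).sum()>5])
        k=np.polyfit(e[:,0],e[:,1],1)
        y=np.median(e[:,1])+.057
        qq=P[(abs(P[...,1]-y)<.05)&(abs(P[...,0]-.487)<.07)&(P[...,2]>.105)&(P[...,2]<.124)];A=np.c_[qq[:,:2],np.ones(len(qq))];c=np.linalg.lstsq(A,qq[:,2],rcond=None)[0]
        print(n,"cover y",y,"yaw",np.degrees(k[0]),"z",np.median(qq[:,2]),"tilt",np.degrees(c[:2]))
E
python3 -c "
from chk import *
edge()"
```

```text
TCP [ 0.4871 -0.203   0.0174] [-1.8877  5.6974  1.1951]
top cover y -0.22535574273185593 yaw 1.0918334517206436 z 0.11558218758750849 tilt [ 0.22   -0.1486]
scene cover y -0.22819324430465227 yaw 1.2102233972818983 z 0.11501187041513083 tilt [-0.6716  0.6649]
```

Request:
move_arm(fingers=[0.0,0.0,0.0,0.0,0.0], translation=[[-6,0,6],[-12,0,12],[-18,0,18],[-24,0,24],[-30,0,30]], turn=[[0,0,0],[0,0,0],[0,0,0],[0,0,0],[0,0,0]])

```text
t: 18.3
position: [0.4883, -0.243, 0.0192]
orientation: [0.654, 0.653, -0.272, 0.267]
contact_force: [-6.1, 6.6, -0.6]
finger_gap: 0.0429
```

Request:
move_arm(fingers=[0.0,0.0,0.0,0.0,0.0], translation=[[-6,0,6],[-12,0,12],[-18,0,18],[-23,0,23],[-28,0,28]], turn=[[0,0,0],[0,0,0],[0,0,0],[0,0,0],[0,0,0]])

```text
t: 18.8
position: [0.4936, -0.2781, 0.0243]
orientation: [0.657, 0.652, -0.274, 0.26]
contact_force: [-4.9, 7.1, -1.1]
finger_gap: 0.0424
```

```bash
python3 -c "
from chk import *
edge();im=cv2.imread('pics/e_scene.png')[:,:,::-1];save('mid',cv2.resize(im[110:260,120:320],(800,600)))"
```

```text
TCP [ 0.4936 -0.2781  0.0243] [-4.8575  7.1392 -1.1249]
top cover y -0.3088580013371098 yaw 3.3175678932505344 z 0.11829293415776321 tilt [0.2494 4.6333]
scene cover y -0.3112270162292571 yaw 2.6528054871800935 z 0.11883672370138987 tilt [-1.4375  4.5055]
```

View pics/mid.png

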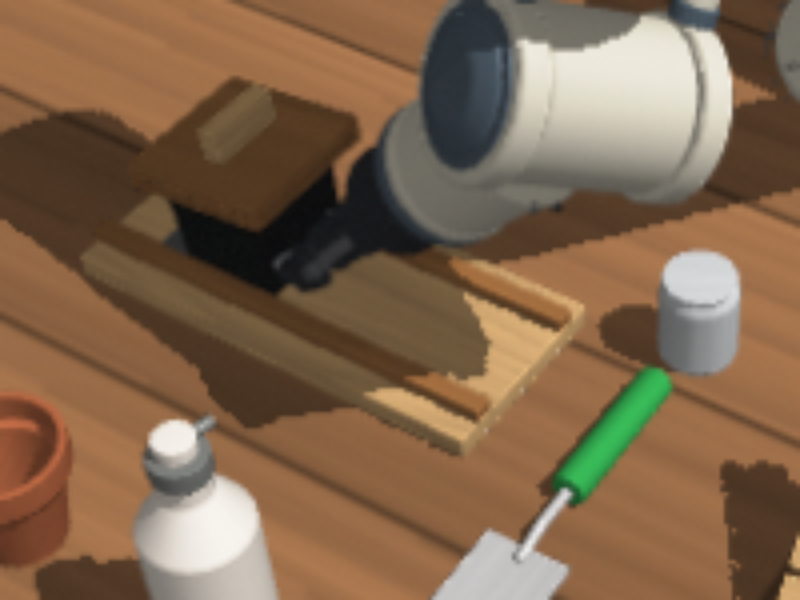

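The tool is drifting up and sideways, probably against a joint limit, and the cover shows about 4.5° of tilt. I'll back off and check.

Request:
move_arm(fingers=[0.0,0.0,0.0,0.0,0.0], translation=[[2,0,-1],[5,0,-4],[9,0,-8],[14,0,-13],[20,0,-19]], turn=[[0,0,0],[0,0,0],[0,0,0],[0,0,0],[0,0,0]])

```text
t: 19.4
position: [0.4952, -0.2501, 0.0243]
orientation: [0.657, 0.652, -0.274, 0.261]
contact_force: [0.4, 0.0, 0.8]
finger_gap: 0.0428
```

```bash
python3 -c "
from chk import *
print(sensors.get_state()['q']);edge()"
```

```text
[-0.1113  0.7861  1.8662 -1.1832  0.8531  0.8792]
TCP [ 0.4952 -0.2501  0.0243] [0.3873 0.0379 0.835 ]
top cover y -0.30078130255992414 yaw 1.415073693046449 z 0.11557920690130752 tilt [0.0325 0.0794]
scene cover y -0.30294871651293176 yaw 3.4054005869318593 z 0.11486582081577812 tilt [-0.8604 -0.3151]
```

Joint 4 hit its limit (−1.18 of −1.22), and the pot settled back level once I let go. The cover is at y ≈ −0.301, so about 25 mm remain. I'll swing the tool 25° about the vertical to relieve joint 4, shut the fingers and push lower at the pot's middle.

```bash
cat >> h.py <<'E'
Ra=R.from_euler("z",-25,degrees=True).as_matrix()@Rp
def tipA(p): return np.array(p)+.028*Ra[:,2]
E
python3 -c "
from h import *
plan(tipA([.477,-.20,.050]),Ra)
R0=R.from_quat(sensors.get_state()['orientation']).as_matrix();print(R0.T@[0,.02,.01])"
```

```text
mm [ 18.5 -27.2 -25.9] turn [ 0.288 -0.007  0.311]
[ 0.0073 -0.0004 -0.0211]
```

Request:
move_arm(fingers=[0,-1,-1,-1,-1], translation=[[8,-4,-14],[12,-10,-24],[15,-18,-26],[18,-27,-26],[18,-27,-26]], turn=[[0,0,0],[0.09,0,0.1],[0.18,0,0.2],[0.288,-0.007,0.311],[0.288,-0.007,0.311]])

```text
t: 20.0
position: [0.47, -0.2196, 0.0303]
orientation: [0.781, 0.494, -0.323, 0.205]
contact_force: [0.0, -1.9, -0.5]
finger_gap: -0.0002
```

Request:
move_arm(fingers=[-1,-1,-1,-1,-1], translation=[[0,0,0],[0,0,0],[0,0,0],[0,0,0],[0,0,0]], turn=[[0,0,0],[0,0,0],[0,0,0],[0,0,0],[0,0,0]])

```text
t: 20.5
position: [0.4685, -0.2194, 0.0307]
orientation: [0.779, 0.496, -0.323, 0.205]
contact_force: [-0.7, -0.6, -0.2]
finger_gap: 0.0
```

```bash
python3 -c "
from h import *
s=sensors.get_state();print(s['q'],s['position'],s['contact_force'])
plan(tipA([.477,-.23,.034]),Ra)
plan(tipA([.477,-.273,.034]),Ra)"
```

```text
[-0.0808  0.8176  1.6738 -0.815   1.1445  0.8977] [ 0.4685 -0.2194  0.0307] [-0.6731 -0.5819 -0.1694]
mm [-6.5 12.2 29.9] turn [-0.001 -0.    -0.   ]
mm [-34.1  30.4  57.4] turn [-0.001 -0.    -0.   ]
```

Request:
move_arm(fingers=[-1,-1,-1,-1,-1], translation=[[-1,3,8],[-3,6,16],[-5,10,24],[-6.5,12,30],[-6.5,12,30]], turn=[[0,0,0],[0,0,0],[0,0,0],[0,0,0],[0,0,0]])

```text
t: 21.0
position: [0.468, -0.2488, 0.0135]
orientation: [0.78, 0.496, -0.323, 0.205]
contact_force: [0.4, -0.6, -0.3]
finger_gap: 0.0
```

Request:
move_arm(fingers=[-1,-1,-1,-1,-1], translation=[[-3,2,3],[-6,4,6],[-9,6,9],[-12,8,12],[-14,9.3,14]], turn=[[0,0,0],[0,0,0],[0,0,0],[0,0,0],[0,0,0]])

```text
t: 21.5
position: [0.4686, -0.2703, 0.0141]
orientation: [0.78, 0.496, -0.323, 0.205]
contact_force: [0.4, 0.4, 0.6]
finger_gap: -0.0001
```

```bash
python3 -c "
from chk import *
edge();print(sensors.get_state()['q'])"
```

```text
TCP [ 0.4686 -0.2703  0.0141] [0.4458 0.3964 0.6436]
top cover y -0.3012352958629854 yaw -0.07926838876948411 z 0.11557937055728107 tilt [0.0216 0.1545]
scene cover y -0.3018652592303751 yaw 1.5494159019273015 z 0.1150522577114595 tilt [-0.938  -0.1406]
[-0.1686  0.847   1.672  -0.8782  1.0875  0.883 ]
```

Request:
move_arm(fingers=[-1,-1,-1,-1,-1], translation=[[-1.5,1,1.5],[-3,2,3],[-4.5,3,4.5],[-6,4,6],[-7,4.6,7]], turn=[[0,0,0],[0,0,0],[0,0,0],[0,0,0],[0,0,0]])

```text
t: 22.1
position: [0.4683, -0.2806, 0.0139]
orientation: [0.78, 0.496, -0.323, 0.205]
contact_force: [-1.7, 4.4, 1.2]
finger_gap: 0.0002
```

```bash
python3 -c "
from chk import *
edge();print(sensors.get_state()['q'][3]);im=cv2.imread('pics/e_scene.png')[:,:,::-1];save('m3',cv2.resize(im[110:260,120:320],(800,600)))"
```

```text
TCP [ 0.4683 -0.2806  0.0139] [-1.7169  4.4374  1.1581]
top cover y -0.3094646024516919 yaw 0.28308788258791556 z 0.11562754691462973 tilt [ 0.029  -0.0363]
scene cover y -0.3102053863828014 yaw 3.5125540543758196 z 0.11493935969846347 tilt [-1.0109 -0.4233]
-0.888661125030817
```

View pics/m3.png

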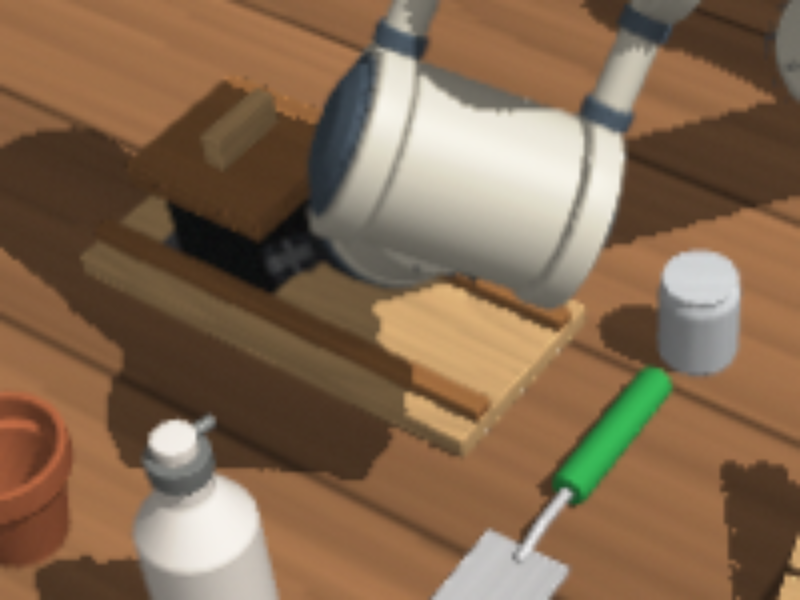

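Request:
move_arm(fingers=[-1,-1,-1,-1,-1], translation=[[-1.5,1,1.5],[-3,2,3],[-4.5,3,4.5],[-6,4,6],[-7,4.6,7]], turn=[[0,0,0],[0,0,0],[0,0,0],[0,0,0],[0,0,0]])

```text
t: 22.7
position: [0.4684, -0.2916, 0.014]
orientation: [0.78, 0.496, -0.323, 0.205]
contact_force: [-0.5, 5.4, 0.7]
finger_gap: -0.0002
```

```bash
python3 - <<'E'
from chk import *
edge()
im,d,i,C=cap("scene");P=cloud(d,i,C);hsv=cv2.cvtColor(im,cv2.COLOR_RGB2HSV)
# black pot +x face (towards scene cam): x ~ .525-.535, below cover
for z0 in(.045,.06,.075):
    m=(abs(P[...,2]-z0)<.007)&(P[...,1]<-.2)&(P[...,1]>-.4)&(P[...,0]>.515)&(P[...,0]<.545)&(hsv[...,2]<60)
    q=P[m];h=38+6*(z0-.018)/.076*1
    print(z0,len(q),"y range",np.percentile(q[:,1],[1,5,95,99]),"mid",np.percentile(q[:,1],[1,99]).mean(),"half",h,"x",np.median(q[:,0]))
E
```

```text
TCP [ 0.4684 -0.2916  0.014 ] [-0.4768  5.4197  0.654 ]
top cover y -0.32032114363301195 yaw 1.4241450902841724 z 0.11563859583754987 tilt [0.1756 0.1893]
scene cover y -0.3216923264395266 yaw 1.4319236900106829 z 0.11509974203658352 tilt [-1.2001 -0.5247]
0.045 70 y range [-0.3607 -0.3563 -0.2823 -0.2814] mid -0.3210348762869534 half 40.131578947368425 x 0.5315220152024177
0.06 73 y range [-0.3605 -0.3542 -0.2817 -0.2796] mid -0.320036861198837 half 41.31578947368421 x 0.5328469237467816
0.075 72 y range [-0.3593 -0.3563 -0.2397 -0.2376] mid -0.29846590704079484 half 42.5 x 0.5335388198871585
```

Scene puts the pot at −0.3205 with the plate at −0.3275. From top the cover is at −0.320 with the plate at −0.326. About 6.5 mm to go.

Request:
move_arm(fingers=[-1,-1,-1,-1,-1], translation=[[-1,0.7,1],[-2,1.3,2],[-3,2,3],[-4,2.6,4],[-4.2,2.8,4.2]], turn=[[0,0,0],[0,0,0],[0,0,0],[0,0,0],[0,0,0]])

```text
t: 23.35
position: [0.4685, -0.2984, 0.014]
orientation: [0.78, 0.496, -0.323, 0.205]
contact_force: [-0.6, 4.5, -0.4]
finger_gap: 0.0001
```

Request:
move_arm(fingers=[-1,-1,-1,-1,-1], translation=[[2,-1.3,-2],[7,-5,-7],[14,-9,-14],[21,-14,-25],[21,-14,-45]], turn=[[0,0,0],[0,0,0],[0,0,0],[0,0,0],[0,0,0]])

```text
t: 23.85
position: [0.4747, -0.2484, 0.0304]
orientation: [0.779, 0.496, -0.324, 0.204]
contact_force: [0.4, -0.1, 0.6]
finger_gap: 0.0002
```

Request:
move_arm(fingers=[-1,-1,-1,-1,-1], translation=[[0,0,-40],[0,0,-80],[0,0,-120],[0,0,-160],[0,0,-190]], turn=[[0,0,0],[0,0,0],[0,0,0],[0,0,0],[0,0,0]])

```text
t: 24.35
position: [0.5334, -0.1255, 0.1673]
orientation: [0.779, 0.497, -0.322, 0.206]
contact_force: [1.0, 0.4, -0.2]
finger_gap: -0.0001
```

```bash
python3 - <<'E'
from chk import *
edge()
im,d,i,C=cap("scene");P=cloud(d,i,C);hsv=cv2.cvtColor(im,cv2.COLOR_RGB2HSV)
for z0 in(.045,.06):
    m=(abs(P[...,2]-z0)<.007)&(P[...,1]<-.2)&(P[...,1]>-.4)&(P[...,0]>.515)&(P[...,0]<.545)&(hsv[...,2]<60)
    q=P[m];print(z0,len(q),np.percentile(q[:,1],[1,99]),"mid",np.percentile(q[:,1],[1,99]).mean(),np.median(q[:,0]),"yaw",np.degrees(np.polyfit(q[:,1],q[:,0],1)[0]))
a=cv2.resize(im[110:260,120:320],(520,390));t=eyes.capture("top")[0];b=cv2.resize(t[170:300,340:470],(270,390) if 0 else (280,280))
o=np.zeros((390,800,3),np.uint8);o[:,:520]=a;o[:280,520:]=b;save("fin",o)
E
```

```text
TCP [ 0.5334 -0.1255  0.1673] [ 1.016   0.4372 -0.1853]
top cover y -0.32768762890341 yaw 0.6325840666807715 z 0.11556690952725723 tilt [0.1036 0.1617]
scene cover y -0.3271402125381566 yaw 0.8666343383058434 z 0.1150596167265947 tilt [-0.9727 -0.5972]
0.045 72 [-0.3677 -0.2872] mid -0.3274311948748838 0.5313816826441905 yaw -4.8535463303747886
0.06 85 [-0.3683 -0.2853] mid -0.32680030637565916 0.5327110207452445 yaw -4.961105616140195
```

View pics/fin.png

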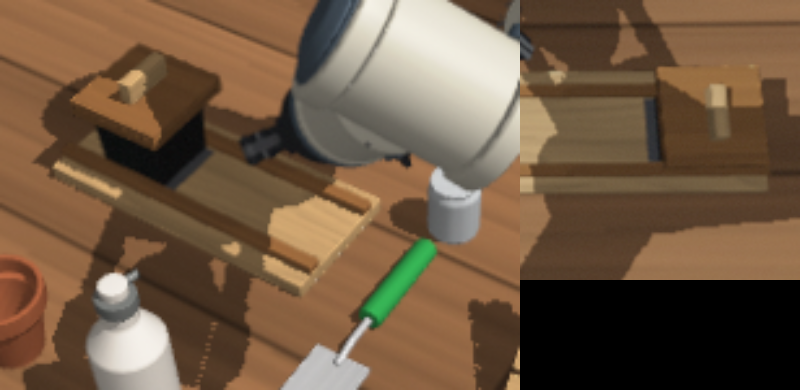

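The picture shows the pot over the plate with a dark strip of plate still visible at (190,170) on its near side. The cover is home, and the tin and trowel haven't moved. Pot mid y is −0.327 and the plate's is −0.3265 to −0.3275. The robot is clear, so I'm handing in.

```bash
python3 -c "
from workcell import workorder,sensors
print(sensors.get_state()['contact_force']);print(workorder.sign_off())"
```

```text
[-0.65529514  0.15603514 -0.38569883]
the job is handed in; nothing more can be done
None
```

The cover is on the pot and the covered pot stands on the steel plate. I handed the job in at about 24.5 s, with the robot clear of everything.

**Last checks**
- **Cover:** its top was at z = 0.1156 m against 0.116 expected. Tilt came out at about 0.2° from the top camera and about 1° from the scene camera.
- **Pot position:** its centre is at y ≈ −0.327 m, and the plate's centre measured −0.326 to −0.3275 m.
- **Pot turn:** this is unsettled. The cover's edge reads about 0.7°, but a rough fit to the pot's wall gave −5°, and I did not resolve the difference.
- **Other things:** the tin and trowel stood where they were in the last picture. I did not measure the other things again.

**What went wrong on the way**
- **First grasp:** it closed on air. The wrist depth showed the real fingertips about 28 mm short of the stated TCP; I allowed for that and the second grasp held.
- **First push:** joint 4 reached its range limit, and the tool drifted up and tipped the pot about 4.5°. I backed off, the pot settled level, and I finished the slide from another tool angle.

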